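# Lower the colony counter's ratchet magnifier over the culture dish

### The job

The colony counter's magnifier is held up by its ratchet. Press the black release pad of the ratchet pawl and, keeping it pressed, push the magnifier arm down past all its teeth until it sits fully home on its stop with the lens over the culture dish; then let go so that the pawl springs back, and finish clear of everything. Only push: do not force the arm, lift nothing, and leave the culture dish and everything else on the bench where they are.

Things in the scene. Friction and masses are not known exactly. Their poses are not given: they have to be found in the camera images.
- counter: Colony counter, fixed: white flat box 240 mm (its x) by 350 mm (its y) by 70 mm high. Origin: centre of its underside; x out of its back, y to its left side, z up. On top at y = -105 mm: round dish stage with a centring ring (inner radius 48, 6 mm high). On top at y = +130 mm: a grey post with an upright steel ratchet disc (radius 50 mm with its teeth), on which the magnifier arm turns.
- pivot (a point): Axis of the magnifier arm, centre of the ratchet disc, 150 mm above the bench, at x = 0, y = +130 mm in the counter's frame. The axis is level, along the counter's x; the arm swings in the upright plane along the counter's y and reaches from here towards its -y side. Level, it is two flat bars 18 mm high, 22 mm wide over both, centred on the line from here to lens_center.
- mag_arm (a joint): Arm angle, rad: 0 = level, home on its stop pin (hard stop); positive = raised, 1.2 at most; starts near 0.43 to 0.77. Teeth bar its way down at about 0.27, 0.43, 0.59, 0.75 (every 0.16); below 0.22 there are none. With the pawl free it does not fall: its friction hinge needs a push of about 5 to 8 N at the pad. It rises freely over the teeth.
- pawl (a joint): Ratchet pawl, a steel bell crank between the arm's bars, rad: about 0.05 = nose in a notch, up to 0.165 = nose riding over a tooth, above 0.19 = fully free, 0.24 = pad pressed right down (hard stop; further pushing moves the arm); 0 when the arm is home and the pad let go. Sprung: 2 N at the pad to start, 3.5 N fully pressed; let go, it springs back and catches the next tooth.
- pawl_axis (a point): Pivot of the pawl on the arm: 47.5 mm out along the arm from the arm's pivot and 32 mm below the line from that pivot to the lens centre (measured square to it).
- release_pad (a point): Centre of the upper face of the pawl's black ribbed pad, moving with it: 42 mm along the arm, 28 mm wide, 5 mm thick, above the bars between disc and lens frame. With the pawl at 0 it lies 123.5 mm out from pivot along the arm and 33.5 mm above the arm's centre line, face parallel to the arm. Pressed square to the arm, towards the bars; full travel 18 mm.
- lens_center (a point): Centre of the magnifier lens, 235 mm from pivot along the arm, in a black round frame 110 mm across, 14 mm thick. Lowered, it is over the dish, 150 mm above the bench.
- dish: Closed clear culture dish with agar, 90 mm diameter, 15.5 mm high, loose inside the centring ring of the stage. Origin: centre of its underside.
- marker: Marker pen 140 mm long, 12 mm thick, lying on the housing's top near its front edge, along the counter's y. Origin: middle of its underside.
- beaker: Small clear plastic beaker, 68 mm diameter, 75 mm high, on the bench by the counter's -y end. Origin: centre of its underside.
- dish_stack: Stack of three culture dishes, 90 mm diameter, 47 mm high. Origin: centre of its underside.
- reagent: Amber glass bottle with black cap, 68 mm diameter, 150 mm high. Origin: centre of its underside.
- swab_jar: Glass jar 60 mm diameter, 85 mm high, with wooden swabs up to 140 mm high. Origin: centre of its underside.
- tube_rack: Steel wire rack 66 by 204 mm, with capped test tubes, 116 mm high. Origin: centre of its underside.
Things that resemble listed ones, but are neither listed nor needed, are in the scene too. Of the things that look like the dish, the middle-sized one is meant.

How it is judged:
On the way, in this order (a step that is already met when the one before it is completed fails the run):
1. the release pad is pressed and the pawl is free while the arm is still up (value of joint pawl above 0.19 rad and value of joint mag_arm above 0.25 rad), for 0.05 s.
2. the arm is pushed down past its teeth, home on its stop (value of joint mag_arm below 0.04 rad), for 0.2 s.
At the end, for the whole second after the job is handed in: The magnifier arm is home on its stop (within 0.04 rad), the pawl has sprung back in (within 0.06 rad), the lens is over the dish (within 15 mm), and the dish lies flat (within 0.05 rad) where it was (within 10 mm) (value of joint mag_arm below 0.04 rad and value of joint pawl below 0.06 rad and horizontal distance between lens_center and dish below 0.015 m and distance of dish from where it was at the start of the episode below 0.01 m and angle between dish's own z axis and vertical below 0.05 rad); the robot touches nothing.
It fails at once if the magnifier is lifted (value of joint mag_arm above 0.9 rad).
It fails at once if the magnifier arm is forced: more than 60 N (contact force between any of the fingers, the arm and counter above 60 N).
It fails at once if the culture dish is lifted or displaced by 15 mm (distance of dish from where it was at the start of the episode above 0.015 m).
It fails at once if something else is lifted, carried or knocked more than 30 mm (distance of any of marker, beaker, dish_stack, reagent, swab_jar, tube_rack from where it was at the start of the episode above 0.03 m).
It also fails if it takes over 38 s, if anything falls off the work surface, if the arm or the gripper's body presses on something with over 40 N, if the wrist force passes 120 N, or if a joint passes its speed limit or range.

### The arm

A 6-joint arm with a two-finger parallel gripper is mounted at the origin on the work surface. World frame = base frame: x ahead of the robot, y to its left, z up, the work surface at z = 0. Lengths are in m, angles in rad, forces in N, time in s.
With the tool pointing down it reaches from about 0.35 to 0.975 m from the base axis. Payload 7.1 kg.
Tool frame: the origin (TCP) lies midway between the tips of the shut fingers; the grasp point (between the pads) lies robot.grasp_offset behind it (robot.grasp_offset is the distance from the TCP to the grasp point, in m); z points along the fingers, y is the line along which they close (so a half turn about z gives the same grasp; the last joint's range is limited). The gripper opens to 88 mm and grips with 3 to 60 N. Pads are 20 mm wide; open, the fingers measure 115 mm over their backs; the gripper's body (75 mm by 178 mm) begins 61 mm behind the grasp point.
Start: joints at [1.296, 0.423, 1.63, -0, 1.089, -0.019], TCP at [0.158, 0.605, 0.223] pointing down, gripper open.
Joint ranges: [-3, 3], [-0.9, 2.11], [0.09, 2.58], [-1.31, 4.45], [0.11, 2.69], [-2.54, 2.54]. Speed limits (rad/s): [2.39, 2.39, 3.01, 3.14, 3.14, 3.14].

### API

Orientations are given as [roll, pitch, yaw] about the fixed x, y, z axes, in that order (R = Rz(yaw) Ry(pitch) Rx(roll)).
In Python, from plant import robot, snapshot, calibration gives the robot as it stands.
- The arm moves only by the shell command python3 -m creep 'ROWS' [OPENING] [FORCE]. ROWS is JSON, a list of rows, each a list of 4 numbers: the shift along the tool's x, y, z in cm, then the turn about the tool's z in rad. In form: [[dx, dy, dz, twist], ...]. A call has 1 to 12 rows; each row is the pose to reach, as a shift and turn from the pose commanded when the call began, along the tool's axes at that moment; what a row does not reach only later rows make up. A row lasts 1/8 s, in which the tool goes at most 62.5 mm and 10.7 degrees, less where a joint would pass 70% of its speed; a pose out of reach is approached as far as the arm can. A call with a gripper value outside its range is refused whole. OPENING is the closure, from 0 (fully open) to 1 (shut), set as the call begins (- or left out, the last holds). The fingers move at their own pace and stop on an object; FORCE is the grip in N (left out, the last holds). Time passes only in rows, so rows that repeat a pose let the fingers close. It gives the time, the measured TCP pose, the force, the opening and the grip force at its end, in the units of the state.
- robot.get_state(): the state, without advancing time (a new reading comes with each control period).
- snapshot(name): name is "scene" or "top" or "wrist"; returns the picture (420x560x3 uint8, red, green, blue); there is no depth.
- calibration(name): a dict with "vfov" (degrees; the focal length in pixels is half the picture's height over the tangent of half this angle, whatever the lens; pixels are square), "cx", "cy" (the principal point, pixels), "R" (3x3) and "t" (3): a world point X has camera coordinates R X + t. Camera axes: x right, y down, z forward; pixel columns grow to the right and rows downward; lengths in m; the calibration is good to about 2 mm. A picture is of the moment at which its call begins: read the wrist's pose just before it. calibration takes no time and is no camera call; for the wrist camera it gives the pose at the moment of the call.
- robot.close_job(): hands the job in; it is judged then, once.
The state is a dict: "clock": time; "joint_pos": joint angles; "joint_velocities": joint speeds; "joint_efforts": joint torques, N m; "ee_pos": TCP position; "eef_rot": TCP orientation; "contact_force": force on the tool from outside, world axes, zero at the start; "wrist_torque": the same for the moment, N m; "gripper_width": opening from 0.0 (shut) to 1.0 (fully open); "grasp_force": force on a finger pad.
Only numpy, scipy, OpenCV 4.12 (cv2) and the standard library are available. Lean on these libraries where they do the work, as an engineer would, in place of code of your own. Each camera call takes 0.05 s, during which the arm holds its last target. There are 200 camera calls.

## Working session

There is one attempt and no reset: what is moved stays moved. The work goes in short steps, Python scripts to look and compute and a shell command to move; the robot and the scene stay as the last step left them, time stands still between calls to the robot, and variables do not carry over. Pictures are saved under pics/ and viewed, at most 10 in all, crops included, and the job is handed in when it is done.

```bash
mkdir -p pics
python3 - <<'E'
from plant import robot,snapshot,calibration
import cv2
for n in("scene","top"):
    cv2.imwrite(f"pics/{n}0.png",cv2.cvtColor(snapshot(n),cv2.COLOR_RGB2BGR)); print(n,calibration(n))
s=robot.get_state();print(s, robot.grasp_offset)
E
```

```text
scene {'vfov': 47.715511070436634, 'cx': 281.0510328612959, 'cy': 208.17228056471743, 'R': array([[ 0.20980195,  0.97764576,  0.01385332],
       [ 0.84005146, -0.17298826, -0.51418733],
       [-0.5002966 ,  0.11951501, -0.85756602]]), 't': array([-0.10209421, -0.4111435 ,  1.74501188])}
top {'vfov': 48.78096532712485, 'cx': 280.9705631432839, 'cy': 212.43902908114075, 'R': array([[ 0.00421449, -0.99985255, -0.01664676],
       [-0.99777594, -0.00309715, -0.06658509],
       [ 0.06652371,  0.01689036, -0.99764188]]), 't': array([0.00831714, 0.5436819 , 1.16704939])}
{'clock': 0.1, 'joint_pos': array([ 1.29598382e+00,  4.23783183e-01,  1.63056825e+00, -1.47675864e-05,
        1.08858192e+00, -1.89961939e-02]), 'joint_velocities': array([ 0.00180895, -0.00213303, -0.00216315,  0.00014359,  0.00108842,
        0.00205001]), 'joint_efforts': array([ 2.56973517e-04, -5.45614886e+01, -2.74324912e+01,  6.45685941e-02,
        1.88928290e-02, -3.66983738e-05]), 'ee_pos': array([0.15799474, 0.60420912, 0.22198551]), 'eef_rot': array([-3.14025194e+00, -1.23946327e-05,  2.88578319e+00]), 'contact_force': array([-0.60907676,  0.78528853,  0.16165457]), 'wrist_torque': array([ 0.01108609, -0.01442303, -0.03060147]), 'grasp_force': 0.0, 'gripper_width': 0.9961552119232646} 0.0187
```

View pics/scene0.png

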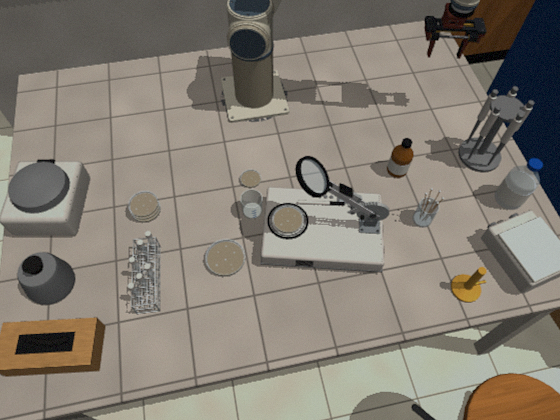

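View pics/top0.png

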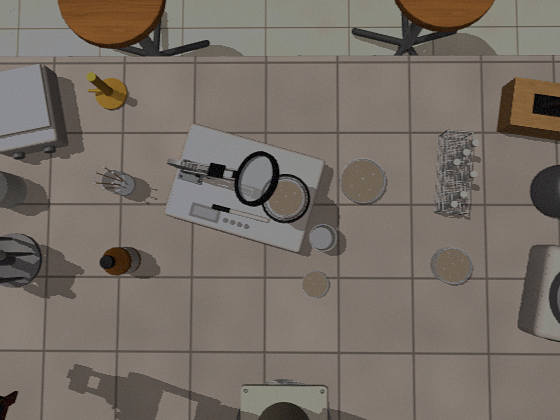

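The dish candidates in the top view are the large one at (363,181), the small one at (316,284), and the mid-sized one in the stage ring at (286,198). The last fits the description. I'll enlarge the counter next.

Run:
```python
import cv2
a=cv2.imread("pics/top0.png")[115:265,155:355]; cv2.imwrite("pics/c1.png",cv2.resize(a,None,fx=4,fy=4,interpolation=cv2.INTER_CUBIC))
a=cv2.imread("pics/scene0.png")[145:275,250:400]; cv2.imwrite("pics/c2.png",cv2.resize(a,None,fx=4.5,fy=4.5,interpolation=cv2.INTER_CUBIC))
```

```text
(no output)
```

View pics/c1.png

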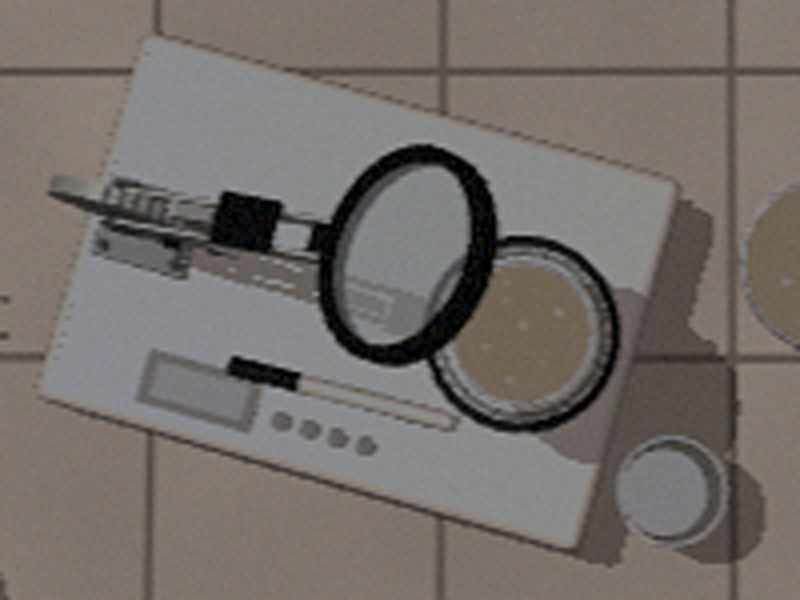

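View pics/c2.png

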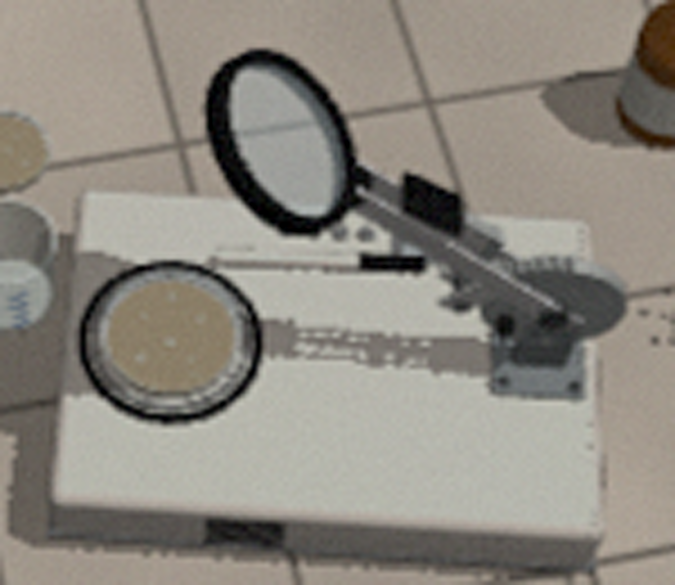

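```bash
cat > h.py <<'E'
import numpy as np
from scipy.spatial.transform import Rotation as Ro
def proj(c,X):
    f=210/np.tan(np.radians(c["vfov"]/2)); p=np.asarray(X)@np.array(c["R"]).T+c["t"]
    return p[:,:2]/p[:,2:]*f+[c["cx"],c["cy"]]
def w(P,X): # counter frame -> world
    c,s=np.cos(P[2]),np.sin(P[2]); return np.atleast_2d(X)@np.array([[c,s,0],[-s,c,0],[0,0,1]])+[P[0],P[1],0]
def armpt(a,d,h): # along, above
    return np.array([0,.13-d*np.cos(a)+h*np.sin(a)*1.0,.15+d*np.sin(a)+h*np.cos(a)])
def padpt(a,p): # pawl rotates pad about pawl axis, pressing down
    v=np.array([123.5-47.5,33.5+32])/1000; c,s=np.cos(p),np.sin(p)
    # sign chosen so that pad goes down
    r=np.array([v[0]*c+v[1]*s,-v[0]*s+v[1]*c])+[.0475,-.032]
    return armpt(a,*r)
E
cat > fit.py <<'E'
from plant import calibration
from h import *
from scipy.optimize import least_squares
T,S=calibration("top"),calibration("scene")
K=[[.12,.175,.07],[.12,-.175,.07],[-.12,-.175,.07],[-.12,.175,.07]]
tp=np.array([(150,38),(680,182),(578,550),(42,395),(408,255),(248,221)])/4+[155,115]
sp=np.array([(600,540),(52,500),(85,192),(587,222),(282,142),(433,203)])/4.5+[250,145]
def r(P):
    X=w(P,K+[armpt(P[3],.235,0),padpt(P[3],.05)])
    return np.r_[(proj(T,X)-tp),(proj(S,X)-sp)].ravel()
s=least_squares(r,[.7,.1,-.25,.6],loss='soft_l1'); print(s.x,r(s.x).reshape(-1,2).round(1).tolist())
P=s.x; print("pad",w(P,padpt(P[3],.05)),"pressed",w(P,padpt(P[3],.24)),"home pad",w(P,padpt(0,.24)),"lens",w(P,armpt(P[3],.235,0)),"pivot",w(P,armpt(0,0,0)))
print("stage",w(P,[0,-.105,.07]),proj(T,w(P,[0,-.105,.085])))
E
python3 fit.py
```

```text
[ 0.60394437  0.09795225 -0.27988121  0.70462255] [[-1.0, -3.6], [2.0, -0.9], [0.4, 1.0], [-2.5, -0.4], [0.9, 0.1], [-4.7, -1.8], [0.5, -0.6], [-2.3, -0.2], [-2.5, -2.5], [0.1, -1.8], [-1.6, 0.1], [2.7, -0.5]]
pad [[0.61849544 0.14857773 0.2546216 ]] pressed [[0.61347201 0.13110042 0.24899944]] home pad [[0.60204073 0.09132919 0.16355724]] lens [[0.59039854 0.05082415 0.30222038]] pivot [[0.63985576 0.22289372 0.15      ]]
stage [[ 0.57493902 -0.00296202  0.07      ]] [[286.0494335  197.71146789]]
```

```bash
cat > go.py <<'E'
import sys; from plant import robot; from h import *
def to(x,yaw=None):
    s=robot.get_state(); r=Ro.from_euler('xyz',s["eef_rot"])
    print("clock",s["clock"],"tcp",s["ee_pos"].round(4),"rot",s["eef_rot"].round(3),"F",s["contact_force"].round(1),"j",s["joint_pos"].round(2))
    print("shift cm",(r.inv().apply(np.array(x)-s["ee_pos"])*100).round(2),"twist",None if yaw is None else round(-(yaw-s["eef_rot"][2]),3))
if __name__=="__main__":
    a=list(map(float,sys.argv[1:])); to(a[:3],a[3] if len(a)>3 else None)
E
python3 go.py .6185 .15 .36 1.291
```

```text
clock 0.1 tcp [0.158  0.6042 0.222 ] rot [-3.14  -0.     2.886] F [-0.6  0.8  0.2] j [ 1.3   0.42  1.63 -0.    1.09 -0.02]
shift cm [-56.04 -32.31 -13.76] twist 1.595
```

```bash
python3 -m creep '[[0,0,-5,0.1],[-5,-2.5,-8,0.25],[-10,-5.5,-10,0.4],[-15,-8.5,-12,0.55],[-20,-11.5,-14,0.7],[-25,-14.5,-14,0.85],[-30,-17.5,-14,1.0],[-35,-20.5,-14,1.15],[-40,-23.5,-14,1.3],[-45,-26,-14,1.45],[-50,-29,-14,1.55],[-53,-31,-14,1.595]]' 1 20; python3 -m creep '[[0,0,0,0],[0,0,0,0]]'
python3 - <<'E'
from plant import *
from h import *
import cv2
from go import to; to([.6185,.15,.36],1.291)
c=calibration("wrist"); im=snapshot("wrist"); print(c)
P=[.60394,.09795,-.27988]
print(proj(c,w(P,[padpt(.7046,.05),armpt(.7046,.235,0),armpt(.7046,.0,0)])))
cv2.imwrite("pics/w1.png",im[:,:,::-1])
E
```

```text
clock: 1.6
ee_pos: [0.5938, 0.1685, 0.362]
eef_rot: [-3.141, 0.001, 1.287]
contact_force: [0.6, 0.4, 0.9]
gripper_width: 0.004
grasp_force: 0.0
clock: 1.85
ee_pos: [0.5918, 0.1709, 0.3622]
eef_rot: [-3.14, 0.0, 1.291]
contact_force: [-1.2, -0.5, 0.4]
gripper_width: 0.006
grasp_force: 0.0
clock 1.85 tcp [0.5918 0.1709 0.3622] rot [-3.14   0.     1.291] F [-1.2 -0.5  0.4] j [0.26 0.29 1.5  0.   1.35 0.54]
shift cm [-1.28  3.14  0.22] twist 0.0
{'vfov': 59.25136526762132, 'cx': 277.0124306055657, 'cy': 209.58795772675592, 'R': array([[ 0.96108093, -0.27626399, -0.00128297],
       [-0.26557413, -0.92515211,  0.27122674],
       [-0.07611712, -0.26033012, -0.96251463]]), 't': array([-0.5220087 ,  0.24436597,  0.61408074])}
[[317.47827186 224.86481976]
 [320.17945913 380.31538059]
 [308.72482126 116.91877667]]
```

View pics/w1.png

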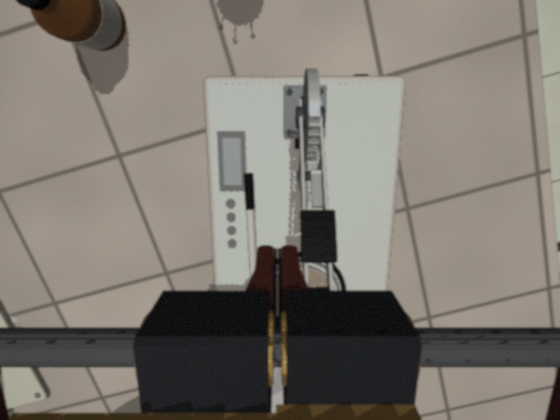

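```bash
cat >> fit.py <<'E'
print('--- with wrist')
W=calibration("wrist")
K2=[[-.12,.175,.07],[.12,.175,.07]]; wp=np.array([(206,79),(403,78),(319,236)])
def parts(P):
    X=w(P[:3],K+[armpt(P[3],.235,0),padpt(P[3],P[4])])
    Y=w(P[:3],K2+[padpt(P[3],P[4])])
    return proj(T,X)-tp,proj(S,X)-sp,proj(W,Y)-wp
def r2(P):
    a,b,c=parts(P); return np.r_[a.ravel(),b.ravel(),c.ravel()/2,(P[4]-.05)/.01]
for a0 in (None,.60,.76):
    s=least_squares(r2 if a0 is None else (lambda P:np.r_[r2(P),(P[3]-a0)*1000]),[.6,.1,-.28,.65,.05],loss='soft_l1')
    print(s.cost.round(2),s.x.round(4),*[q.round(1).tolist() for q in parts(s.x)],sep='\n')
    if a0 is None: P=s.x
E
python3 fit.py | sed -n '/wrist/,$p'
```

```text
--- with wrist
26.97
[ 0.604   0.0961 -0.2799  0.7141  0.1096]
[[-0.3, -3.6], [2.8, -0.9], [1.2, 1.0], [-1.8, -0.4], [1.1, -0.2], [-1.6, -1.1]]
[[-0.1, -0.4], [-3.0, -0.1], [-3.1, -2.4], [-0.5, -1.7], [-1.7, -0.1], [0.1, -0.3]]
[[-4.7, -2.3], [5.1, -1.1], [-0.9, -2.9]]
41.59
[ 0.6047  0.0985 -0.2795  0.6002  0.0487]
[[-1.2, -3.8], [1.8, -1.3], [0.2, 0.7], [-2.7, -0.7], [8.4, 3.1], [0.4, -0.1]]
[[0.8, -0.4], [-2.1, 0.0], [-2.3, -2.3], [0.3, -1.6], [-7.6, 4.3], [-1.4, 1.3]]
[[-4.8, -4.5], [5.3, -3.4], [-2.0, -2.7]]
33.59
[ 0.6037  0.0941 -0.2772  0.7597  0.1377]
[[0.4, -3.3], [3.5, -1.0], [2.2, 1.0], [-0.8, -0.1], [-1.6, -1.8], [-1.8, -1.5]]
[[-0.7, -0.5], [-3.6, 0.1], [-3.9, -2.3], [-1.3, -1.8], [0.6, -1.6], [0.3, -0.9]]
[[-4.7, -0.1], [4.8, 0.5], [-0.2, -1.6]]
```

```bash
cat > path.py <<'E'
from plant import robot; from h import *; import sys
P=[.604,.0961,-.28]
def tcp(a,p,off=.005):
    c=padpt(a,p); th=a-p; y=c[1]+off           # +y = towards pivot
    z=max(c[2]+(-(y+e-c[1]))*np.tan(th) for e in(-.01,.01))
    return w(P,[0,y,z])[0]
if __name__=="__main__":
    s=robot.get_state(); r=Ro.from_euler('xyz',s["eef_rot"]); print(s["clock"],s["ee_pos"].round(4),s["contact_force"].round(1))
    for a,p in [(.714,.05),(.714,.11),(.714,.24),(.6,.24),(.45,.24),(.3,.24),(.15,.24),(0,.24)]:
        t=tcp(a,p); print(a,p,t.round(4),(r.inv().apply(t-s["ee_pos"])*100).round(2))
E
python3 path.py
```

```text
1.9 [0.5916 0.1714 0.3624] [-0.3 -0.  -0. ]
0.714 0.05 [0.6202 0.1525 0.2593] [-1.03  3.28 10.32]
0.714 0.11 [0.6186 0.1468 0.2574] [-1.62  3.28 10.5 ]
0.714 0.24 [0.6152 0.1349 0.2525] [-2.85  3.28 11.  ]
0.6 0.24 [0.6122 0.1246 0.2404] [-3.93  3.27 12.2 ]
0.45 0.24 [0.6089 0.113  0.2228] [-5.13  3.27 13.96]
0.3 0.24 [0.6063 0.104  0.2037] [-6.07  3.28 15.87]
0.15 0.24 [0.6045 0.0977 0.1852] [-6.73  3.28 17.72]
0 0.24 [0.6035 0.0943 0.1672] [-7.08  3.28 19.52]
```

```bash
python3 -m creep '[[-0.7,1.7,2.5,0],[-1.5,3.28,5,0],[-1.5,3.28,7.5,0],[-1.5,3.28,8.5,0],[-1.5,3.28,8.5,0],[-1.5,3.28,8.5,0]]'
python3 - <<'E'
from plant import *
import cv2
cv2.imwrite("pics/w2.png",snapshot("wrist")[:,:,::-1])
E
python3 path.py
```

```text
clock: 2.65
ee_pos: [0.6202, 0.1478, 0.279]
eef_rot: [3.14, -0.001, 1.292]
contact_force: [-0.6, -0.4, 0.8]
gripper_width: 0.004
grasp_force: 0.0
2.7 [0.6203 0.1477 0.279 ] [-0.3 -0.8 -0.1]
0.714 0.05 [0.6202 0.1525 0.2593] [ 0.46 -0.14  1.98]
0.714 0.11 [0.6186 0.1468 0.2574] [-0.13 -0.14  2.16]
0.714 0.24 [0.6152 0.1349 0.2525] [-1.37 -0.14  2.66]
0.6 0.24 [0.6122 0.1246 0.2404] [-2.44 -0.15  3.86]
0.45 0.24 [0.6089 0.113  0.2228] [-3.65 -0.15  5.62]
0.3 0.24 [0.6063 0.104  0.2037] [-4.59 -0.15  7.53]
0.15 0.24 [0.6045 0.0977 0.1852] [-5.25 -0.16  9.38]
0 0.24 [0.6035 0.0943 0.1672] [-5.61 -0.16 11.17]
```

View pics/w2.png

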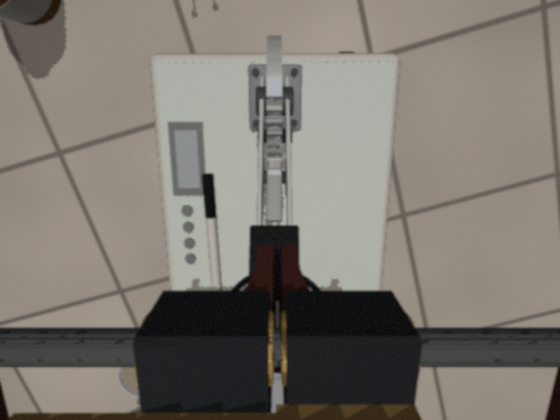

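The pad is centred under the shut fingers, at columns 250–299 against a finger centre of 277. I'll lower in small steps until contact.

```bash
python3 -m creep '[[0,-0.14,0.8,0],[0,-0.14,1.4,0],[0,-0.14,1.6,0],[0,-0.14,1.8,0],[0,-0.14,1.8,0]]'; python3 -m creep '[[-0.05,0,0.2,0],[-0.1,0,0.4,0],[-0.1,0,0.4,0]]';python3 path.py
```

```text
clock: 3.32
ee_pos: [0.6185, 0.1475, 0.2595]
eef_rot: [-3.141, 0.0, 1.291]
contact_force: [0.1, 0.9, 0.6]
gripper_width: 0.003
grasp_force: 0.0
clock: 3.7
ee_pos: [0.6183, 0.1465, 0.2558]
eef_rot: [3.141, -0.0, 1.291]
contact_force: [-0.4, 0.3, 1.4]
gripper_width: 0.003
grasp_force: 0.5
3.7 [0.6183 0.1465 0.2558] [-0.4  0.3  1.4]
0.714 0.05 [0.6202 0.1525 0.2593] [ 0.62  0.02 -0.34]
0.714 0.11 [0.6186 0.1468 0.2574] [ 0.04  0.02 -0.16]
0.714 0.24 [0.6152 0.1349 0.2525] [-1.2   0.02  0.34]
0.6 0.24 [0.6122 0.1246 0.2404] [-2.28  0.02  1.55]
0.45 0.24 [0.6089 0.113  0.2228] [-3.48  0.02  3.3 ]
0.3 0.24 [0.6063 0.104  0.2037] [-4.42  0.02  5.21]
0.15 0.24 [0.6045 0.0977 0.1852] [-5.08  0.02  7.06]
0 0.24 [0.6035 0.0943 0.1672] [-5.43  0.02  8.86]
```

```bash
python3 -m creep '[[-0.15,0,0.2,0],[-0.3,0,0.4,0],[-0.3,0,0.4,0]]'; python3 -m creep '[[-0.15,0,0.2,0],[-0.3,0,0.4,0],[-0.3,0,0.4,0]]'; python3 -m creep '[[-0.1,0,0.1,0],[-0.2,0,0.3,0],[-0.2,0,0.3,0]]'
```

```text
clock: 4.08
ee_pos: [0.618, 0.1435, 0.253]
eef_rot: [3.14, -0.001, 1.291]
contact_force: [-1.1, -0.1, 7.4]
gripper_width: 0.009
grasp_force: 3.2
clock: 4.45
ee_pos: [0.6173, 0.1405, 0.2493]
eef_rot: [3.139, -0.001, 1.291]
contact_force: [-0.9, -0.4, 9.1]
gripper_width: 0.002
grasp_force: 3.6
clock: 4.82
ee_pos: [0.6169, 0.1385, 0.2463]
eef_rot: [3.139, -0.001, 1.291]
contact_force: [-0.9, -1.1, 9.1]
gripper_width: 0.005
grasp_force: 3.6
```

```bash
python3 - <<'E'
from plant import *
import cv2
a=snapshot("scene")[145:275,250:400]; cv2.imwrite("pics/c3.png",cv2.resize(a[:,:,::-1],None,fx=4.5,fy=4.5,interpolation=cv2.INTER_CUBIC))
E
python3 path.py
```

```text
4.875 [0.6169 0.1386 0.2463] [-0.2 -1.7  9.1]
0.714 0.05 [0.6202 0.1525 0.2593] [ 1.43 -0.06 -1.29]
0.714 0.11 [0.6186 0.1468 0.2574] [ 0.84 -0.06 -1.11]
0.714 0.24 [0.6152 0.1349 0.2525] [-0.4  -0.06 -0.62]
0.6 0.24 [0.6122 0.1246 0.2404] [-1.47 -0.06  0.59]
0.45 0.24 [0.6089 0.113  0.2228] [-2.68 -0.07  2.35]
0.3 0.24 [0.6063 0.104  0.2037] [-3.62 -0.07  4.26]
0.15 0.24 [0.6045 0.0977 0.1852] [-4.28 -0.08  6.11]
0 0.24 [0.6035 0.0943 0.1672] [-4.63 -0.08  7.9 ]
```

View pics/c3.png

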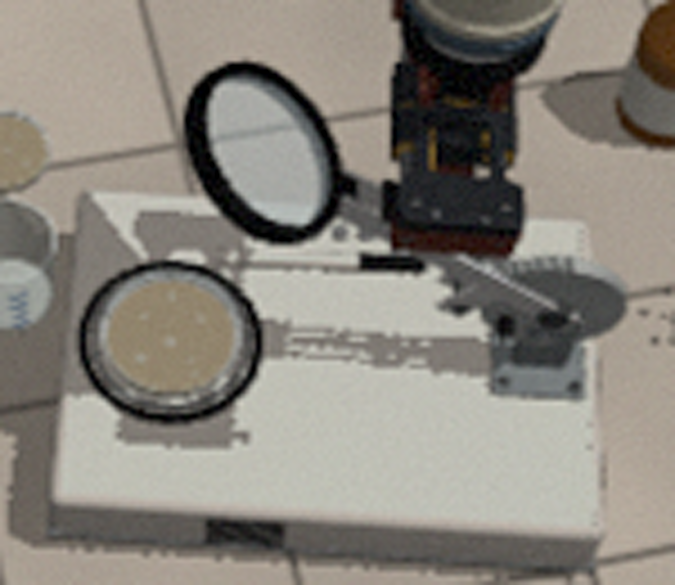

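```bash
cat > st.py <<'E'
from plant import *; from path import *; from scipy.optimize import brentq, minimize_scalar
import sys
S=calibration("scene"); d=np.array([263-282,153-142])/4.5
L=lambda a:proj(S,w(P,[armpt(a,.235,0)]))[0]
for a0 in(.70,.714,.73): print(a0,minimize_scalar(lambda a:np.linalg.norm(L(a)-L(a0)-d),bounds=(.3,.9),method='bounded').x)
s=robot.get_state(); e=s["ee_pos"]; q=e-[P[0],P[1],0]; c,sn=np.cos(P[2]),np.sin(P[2])
y=-sn*q[0]+c*q[1]; z=e[2]
for a in np.arange(.56,.74,.02):
    f=lambda p:(lambda c_:max(c_[2]-(y+k-c_[1])*np.tan(a-p) for k in(-.01,.01))-z)(padpt(a,p))
    v=[f(p) for p in(0,.1,.2,.24)]; print(round(a,2),np.round(v,4))
E
python3 st.py
```

```text
0.7 0.6327328396994916
0.714 0.6474684526240606
0.73 0.6643020027291185
0.56 [ 0.0032 -0.0061 -0.0138 -0.0165]
0.58 [ 0.0064 -0.0032 -0.0112 -0.014 ]
0.6 [ 0.0097 -0.0003 -0.0086 -0.0115]
0.62 [ 0.0131  0.0027 -0.0059 -0.0089]
0.64 [ 0.0166  0.0058 -0.0031 -0.0063]
0.66 [ 0.0203  0.009  -0.0003 -0.0036]
0.68 [ 0.0241  0.0122  0.0026 -0.0008]
0.7 [0.028  0.0156 0.0056 0.0021]
0.72 [0.0321 0.0191 0.0086 0.005 ]
```

```bash
python3 -m creep '[[-0.3,0,0.0,0],[-0.6,0,0.1,0],[-0.6,0,0.1,0]]'; python3 -m creep '[[-0.3,0,0.1,0],[-0.6,0,0.2,0],[-0.6,0,0.2,0]]'
python3 - <<'E'
from plant import *
import cv2
a=snapshot("scene")[145:275,250:400]; cv2.imwrite("pics/c4.png",cv2.resize(a[:,:,::-1],None,fx=4.5,fy=4.5,interpolation=cv2.INTER_CUBIC))
E
```

```text
clock: 5.25
ee_pos: [0.615, 0.1334, 0.2441]
eef_rot: [3.14, -0.001, 1.291]
contact_force: [2.1, 1.9, 3.6]
gripper_width: 0.006
grasp_force: 2.2
clock: 5.62
ee_pos: [0.6126, 0.1277, 0.2415]
eef_rot: [-3.141, -0.0, 1.291]
contact_force: [1.8, 4.1, 2.4]
gripper_width: 0.006
grasp_force: 1.8
```

View pics/c4.png

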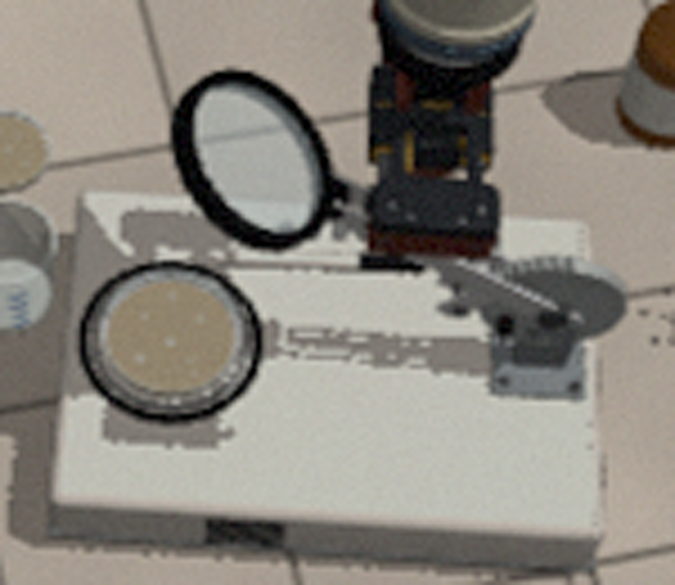

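```bash
sed -i 's/263-282,153-142/252-282,160-142/; s/arange(.56,.74,.02)/arange(.46,.64,.02)/' st.py; python3 -m creep '[[-0.3,0,0.1,0],[-0.5,0,0.2,0],[-0.5,0,0.2,0]]'; python3 -m creep '[[-0.3,0,0.3,0],[-0.4,0,0.5,0],[-0.4,0,0.5,0]]'; python3 st.py; python3 path.py
```

```text
clock: 6.05
ee_pos: [0.611, 0.1225, 0.2395]
eef_rot: [-3.141, 0.0, 1.291]
contact_force: [0.6, 4.6, 3.0]
gripper_width: 0.012
grasp_force: 1.7
clock: 6.42
ee_pos: [0.61, 0.1184, 0.2345]
eef_rot: [-3.141, 0.001, 1.291]
contact_force: [2.0, 1.8, 2.4]
gripper_width: 0.002
grasp_force: 1.5
0.7 0.5910058129181359
0.714 0.6062003801159438
0.73 0.623561681244028
0.46 [ 0.0108  0.0006 -0.0083 -0.0115]
0.48 [ 0.0142  0.0036 -0.0055 -0.0088]
0.5 [ 0.0176  0.0067 -0.0027 -0.0061]
0.52 [ 0.0211  0.0098  0.0002 -0.0033]
0.54 [ 0.0247  0.013   0.0031 -0.0005]
0.56 [0.0284 0.0163 0.0061 0.0024]
0.58 [0.0322 0.0197 0.0092 0.0054]
0.6 [0.0361 0.0232 0.0123 0.0084]
0.62 [0.0402 0.0267 0.0155 0.0114]
6.425 [0.61   0.1184 0.2345] [2.  1.8 2.4]
0.714 0.05 [0.6202 0.1525 0.2593] [ 3.55  0.04 -2.48]
0.714 0.11 [0.6186 0.1468 0.2574] [ 2.97  0.04 -2.3 ]
0.714 0.24 [0.6152 0.1349 0.2525] [ 1.73  0.04 -1.8 ]
0.6 0.24 [0.6122 0.1246 0.2404] [ 0.66  0.04 -0.59]
0.45 0.24 [0.6089 0.113  0.2228] [-0.55  0.04  1.16]
0.3 0.24 [0.6063 0.104  0.2037] [-1.49  0.05  3.08]
0.15 0.24 [0.6045 0.0977 0.1852] [-2.14  0.05  4.93]
0 0.24 [0.6035 0.0943 0.1672] [-2.5   0.05  6.72]
```

```bash
python3 -m creep '[[-0.15,0,0.25,0],[-0.3,0,0.5,0],[-0.3,0,0.5,0]]'; python3 -m creep '[[-0.15,0,0.25,0],[-0.3,0,0.5,0],[-0.3,0,0.5,0]]'
python3 - <<'E'
from plant import *
import cv2
a=snapshot("scene")[145:275,250:400]; cv2.imwrite("pics/c5.png",cv2.resize(a[:,:,::-1],None,fx=4.5,fy=4.5,interpolation=cv2.INTER_CUBIC))
E
```

```text
clock: 6.8
ee_pos: [0.6091, 0.1153, 0.2294]
eef_rot: [-3.141, 0.001, 1.291]
contact_force: [1.1, 0.8, 3.6]
gripper_width: 0.004
grasp_force: 1.7
clock: 7.18
ee_pos: [0.6083, 0.1125, 0.2245]
eef_rot: [-3.141, 0.001, 1.291]
contact_force: [-1.1, 0.8, 3.4]
gripper_width: 0.009
grasp_force: 1.8
```

View pics/c5.png

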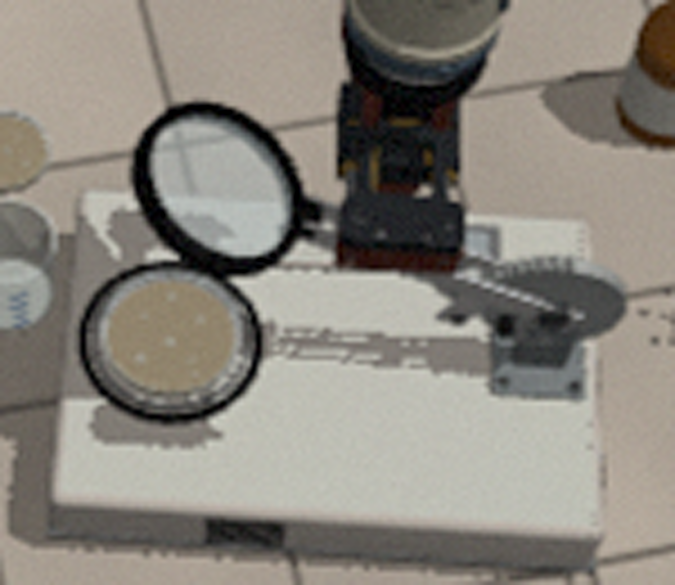

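The arm has come down to about 0.45, past the 0.59 tooth, at only 4 N, so the pawl is free. I'll continue along the arc.

```bash
python3 path.py | tail -4; python3 -m creep '[[-0.3,0,0.4,0],[-0.55,0,0.8,0],[-0.8,0,1.2,0],[-1.0,0,1.7,0],[-1.0,0,1.7,0]]'; python3 path.py | tail -4
```

```text
0.45 0.24 [0.6089 0.113  0.2228] [0.06 0.04 0.17]
0.3 0.24 [0.6063 0.104  0.2037] [-0.87  0.04  2.09]
0.15 0.24 [0.6045 0.0977 0.1852] [-1.53  0.04  3.94]
0 0.24 [0.6035 0.0943 0.1672] [-1.88  0.04  5.73]
clock: 7.85
ee_pos: [0.6055, 0.103, 0.207]
eef_rot: [-3.141, 0.001, 1.291]
contact_force: [0.8, 0.8, 1.5]
gripper_width: 0.005
grasp_force: 0.7
0.45 0.24 [0.6089 0.113  0.2228] [ 1.06  0.04 -1.58]
0.3 0.24 [0.6063 0.104  0.2037] [0.12 0.05 0.33]
0.15 0.24 [0.6045 0.0977 0.1852] [-0.53  0.05  2.18]
0 0.24 [0.6035 0.0943 0.1672] [-0.89  0.05  3.98]
```

```bash
python3 -m creep '[[-0.1,0,0.3,0],[-0.2,0,0.6,0],[-0.2,0,0.6,0]]'; python3 -m creep '[[-0.1,0,0.3,0],[-0.2,0,0.6,0],[-0.2,0,0.6,0]]'; python3 -c "
from plant import *
import cv2
a=snapshot('scene')[145:275,250:400]; cv2.imwrite('pics/c6.png',cv2.resize(a[:,:,::-1],None,fx=4.5,fy=4.5,interpolation=cv2.INTER_CUBIC))"
```

```text
clock: 8.22
ee_pos: [0.605, 0.1009, 0.2014]
eef_rot: [-3.141, 0.001, 1.291]
contact_force: [-0.8, 0.1, 2.8]
gripper_width: 0.005
grasp_force: 1.3
clock: 8.6
ee_pos: [0.6044, 0.0989, 0.1955]
eef_rot: [-3.141, 0.001, 1.291]
contact_force: [-0.9, -2.0, 5.0]
gripper_width: 0.001
grasp_force: 2.1
```

View pics/c6.png

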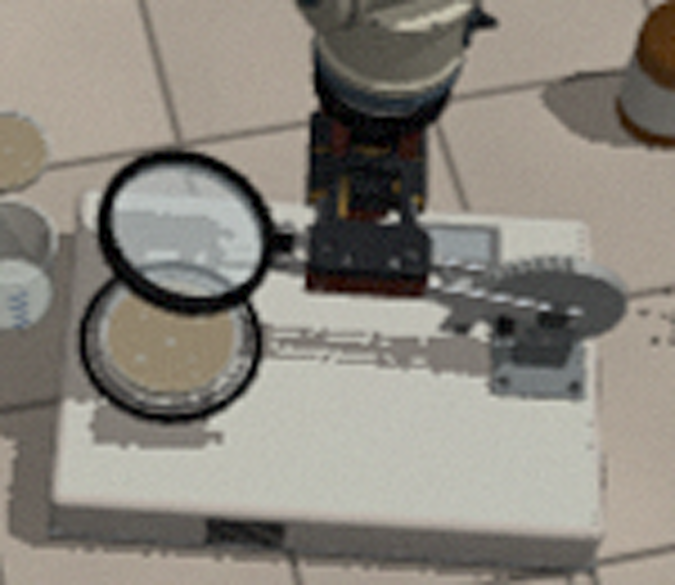

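```bash
sed -i 's/252-282,160-142/186-282,232-142/; s/bounds=(.3,.9)/bounds=(-.1,.9)/; s/arange(.46,.64,.02)/arange(.14,.34,.02)/' st.py; python3 st.py; python3 path.py | tail -3
```

```text
0.7 0.21401519888315293
0.714 0.23147720147199471
0.73 0.25204536334680544
0.14 [ 0.0076 -0.0017 -0.009  -0.0114]
0.16 [ 0.0105  0.0011 -0.0067 -0.0091]
0.18 [ 0.0134  0.0039 -0.0044 -0.0068]
0.2 [ 0.0164  0.0068 -0.002  -0.0045]
0.22 [ 0.0194  0.0096  0.0007 -0.0022]
0.24 [0.0224 0.0125 0.0035 0.0001]
0.26 [0.0255 0.0154 0.0063 0.0029]
0.28 [0.0287 0.0184 0.0091 0.0056]
0.3 [0.0319 0.0214 0.0119 0.0084]
0.32 [0.0351 0.0244 0.0148 0.0112]
0.3 0.24 [0.6063 0.104  0.2037] [ 0.53  0.04 -0.81]
0.15 0.24 [0.6045 0.0977 0.1852] [-0.12  0.04  1.04]
0 0.24 [0.6035 0.0943 0.1672] [-0.48  0.04  2.84]
```

The arm is at about 0.23 with the pawl at about 0.24, as intended. I'll push the rest of the way to the stop.

```bash
python3 -m creep '[[-0.05,0,0.4,0],[-0.1,0,0.8,0],[-0.15,0,1.2,0],[-0.15,0,1.2,0]]'; python3 -m creep '[[-0.1,0,0.4,0],[-0.15,0,0.8,0],[-0.15,0,1.1,0],[-0.15,0,1.1,0]]'; python3 path.py | tail -1
```

```text
clock: 9.15
ee_pos: [0.6039, 0.097, 0.1836]
eef_rot: [-3.141, 0.002, 1.291]
contact_force: [-1.9, -4.7, 6.2]
gripper_width: 0.004
grasp_force: 3.3
clock: 9.65
ee_pos: [0.6034, 0.0954, 0.1726]
eef_rot: [-3.141, 0.002, 1.291]
contact_force: [-1.3, -4.5, 5.6]
gripper_width: 0.006
grasp_force: 3.4
0 0.24 [0.6035 0.0943 0.1672] [-0.1   0.04  0.53]
```

```bash
python3 -m creep '[[0,0,0.2,0],[0,0,0.35,0],[0,0,0.35,0]]'; python3 -m creep '[[0,0,0.15,0],[0,0,0.3,0],[0,0,0.3,0]]'
```

```text
clock: 10.02
ee_pos: [0.6032, 0.0945, 0.1694]
eef_rot: [-3.141, 0.004, 1.291]
contact_force: [-2.8, -9.3, 9.2]
gripper_width: 0.002
grasp_force: 5.4
clock: 10.4
ee_pos: [0.6028, 0.093, 0.1667]
eef_rot: [-3.141, 0.006, 1.291]
contact_force: [-5.5, -16.2, 12.9]
gripper_width: 0.004
grasp_force: 8.2
```

```bash
cat > ang.py <<'E'
from plant import *; from h import *; import cv2, sys
P=[.604,.0961,-.28]
g=cv2.GaussianBlur(snapshot("scene"),(3,3),0).max(2).astype(np.float32); S=calibration("scene")
t=np.linspace(0,2*np.pi,180,endpoint=False)
def sc(a,r,h=.007):
    X=[armpt(a,.235+r*np.cos(k),h)+[r*np.sin(k),0,0] for k in t]
    q=proj(S,w(P,X)).astype(np.float32)
    return cv2.remap(g,q[None,:,0],q[None,:,1],cv2.INTER_LINEAR).mean()
A=np.arange(-.04,.16,.01); v=[sc(a,.050)-sc(a,.041)*.3-sc(a,.0605)*.3 for a in A]
print([(round(a,2),round(float(x),1)) for a,x in zip(A,v)])
E
python3 ang.py
```

```text
[(np.float64(-0.04), -17.5), (np.float64(-0.03), -26.4), (np.float64(-0.02), -31.4), (np.float64(-0.01), -31.0), (np.float64(0.0), -24.9), (np.float64(0.01), -13.8), (np.float64(0.02), 1.3), (np.float64(0.03), 18.2), (np.float64(0.04), 34.3), (np.float64(0.05), 48.2), (np.float64(0.06), 58.0), (np.float64(0.07), 64.4), (np.float64(0.08), 67.5), (np.float64(0.09), 68.4), (np.float64(0.1), 67.9), (np.float64(0.11), 66.6), (np.float64(0.12), 65.5), (np.float64(0.13), 64.6), (np.float64(0.14), 64.1), (np.float64(0.15), 63.8)]
```

The lens ring fits at about 0, so the arm is home on its stop, and the contact force is 21 N. I'll hold briefly, then lift clear.

```bash
python3 -m creep '[[0,0,0,0],[0,0,0,0],[0,0,-0.5,0],[0,0,-1.5,0],[0,0,-3,0],[0,0,-6,0],[0,0,-11,0],[0,0,-16,0],[0,0,-20,0],[0,0,-20,0],[0,0,-20,0]]'; python3 ang.py
python3 - <<'E'
from plant import *; from h import *; import cv2
P=[.604,.0961,-.28]
for n,im in(("top",snapshot("top")),("scene",snapshot("scene")),("wrist",None)):
    c=calibration(n)
    if im is None: im=snapshot(n)
    q0=proj(c,w(P,[padpt(0,0),padpt(0,.24)]))
    # dark blob near pad
    x,y=q0[0].astype(int); k=45 if n=="wrist" else 14
    x0,y0=max(x-k,0),max(y-k,0); m=(im[y0:y+k,x0:x+k].max(2)<45).astype(np.uint8)
    N,L,st,ce=cv2.connectedComponentsWithStats(m); i=1+st[1:,4].argmax() if N>1 else 0
    print(n,"pred p=0,.24",q0.round(1).tolist(),"blob",st[i].tolist(),(ce[i]+[x0,y0]).round(1))
a=cv2.imread("pics/top0.png")[:,:,::-1]; b=snapshot("top")
print(robot.get_state()["contact_force"])
E
```

```text
clock: 11.82
ee_pos: [0.6032, 0.0967, 0.3657]
eef_rot: [-3.141, 0.0, 1.291]
contact_force: [-0.0, 0.2, -0.2]
gripper_width: 0.004
grasp_force: 0.0
[(np.float64(-0.04), -19.0), (np.float64(-0.03), -28.2), (np.float64(-0.02), -32.9), (np.float64(-0.01), -32.0), (np.float64(0.0), -25.4), (np.float64(0.01), -13.8), (np.float64(0.02), 1.7), (np.float64(0.03), 18.7), (np.float64(0.04), 34.8), (np.float64(0.05), 48.6), (np.float64(0.06), 58.3), (np.float64(0.07), 64.6), (np.float64(0.08), 67.5), (np.float64(0.09), 68.4), (np.float64(0.1), 67.8), (np.float64(0.11), 66.4), (np.float64(0.12), 65.2), (np.float64(0.13), 64.3), (np.float64(0.14), 63.8), (np.float64(0.15), 63.6)]
top pred p=0,.24 [[238.3, 179.3], [244.9, 182.2]] blob [0, 0, 11, 27, 129] [228.9 176.1]
scene pred p=0,.24 [[327.8, 202.9], [322.2, 206.4]] blob [9, 11, 16, 9, 122] [329.2 203.2]
wrist pred p=0,.24 [[277.6, 179.9], [277.7, 189.1]] blob [33, 23, 27, 42, 1104] [278.2 177.3]
[-0.15099833 -0.10341369 -0.51685156]
```

```bash
python3 -c "
from plant import robot; print(robot.close_job())"
```

```text
the job is handed in; nothing more can be done
None
```

The magnifier arm is home on its stop, the pawl has sprung back, the robot is clear above it, and the job is handed in at about 12 s. No verdict was returned, and I inferred the pawl's release from the pad position and low force rather than reading it directly.

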